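Load a steel blank into a spring magazine

ROBOT

A 7-joint arm with a two-finger parallel gripper is mounted at the origin on the work surface. World frame = base frame: x ahead of the robot, y to its left, z up, the work surface at z = 0. Lengths are in m, angles in rad, forces in N, time in s.
With the tool pointing down it reaches from about 0.4 to 0.85 m from the base axis. Payload 10.4 kg.
Tool frame: the origin (TCP) lies between the finger pads; the fingertips stand 17 mm ahead of it and the grasp point (between the pads) lies 2 mm behind it; z points along the fingers, y is the line along which they close (so a half turn about z gives the same grasp; the last joint's range is limited). The gripper opens to 85 mm and grips with 20 to 120 N. Pads are 22 mm wide; open, the fingers measure 114 mm over their backs; the gripper's body (76 mm by 85 mm) begins 54 mm behind the grasp point. The pads swing forward as they close: fully open they stand 13 mm farther back than shut.
Start: joints at [1.269, 0.332, -0.065, 1.46, 0.022, 1.35, -0.088], TCP at [0.172, -0.601, 0.248] pointing down, gripper open.
Joint ranges: [-2.6, 2.6], [-0.5, 2.12], [-1.47, 1.34], [0.16, 2.42], [-1.27, 4.41], [0.06, 2.06], [-2.6, 2.6]. Speed limits (rad/s): [2.22, 2.22, 2.79, 2.79, 3.14, 3.14, 3.14].

INTERFACE

Orientations are given as a unit quaternion [x, y, z, w].
In Python, from workcell import readout, imaging, manip gives the robot as it stands. The module is installed in compiled form; this text tells all that it offers.
- The arm moves only by the shell command python3 -m crank 'ROWS' [OPENING] [FORCE]. ROWS is JSON, a list of rows, each a list of 4 numbers: the shift along the tool's x, y, z as a fraction of full scale, then the turn about the tool's z as a fraction of full scale. In form: [[x, y, z, yaw], ...]. A call has 1 to 5 rows; each row is the pose to reach, as a shift and turn from the pose commanded when the call began, along the tool's axes at that moment; what a row does not reach only later rows make up. Full scale, the value 1, is 400 mm for a shift and 60 degrees for a turn. A row lasts 1/12 s, in which the tool goes at most 41.7 mm and 7.16 degrees, less where a joint would pass 70% of its speed; a pose out of reach is approached as far as the arm can. A call with a number of a shift or a turn outside -1 to 1 is refused whole. A call with a gripper value outside its range is refused whole. OPENING is the gripper command: -1 is shut, 1 is fully open, values between are in proportion, set as the call begins (- or left out, the last holds). The fingers move at their own pace and stop on an object; FORCE is the grip in N (left out, the last holds). Time passes only in rows, so rows that repeat a pose let the fingers close. It gives the time, the measured TCP pose, the force, the opening and the grip force at its end, in the units of the state.
- readout.get_obs(): the state, without advancing time (a new reading comes with each control period).
- imaging.camera(name): name is "scene" or "top" or "wrist"; returns a dict with "color" (384x512x3 uint8, red, green, blue), "fx", "fy", "cx", "cy" (pixels), "rvec" (rotation vector, rad) and "tvec" (3), from world to camera coordinates, as OpenCV has them. Camera axes: x right, y down, z forward; pixel columns grow to the right and rows downward; lengths in m; the calibration is good to about 2 mm. The wrist camera is an equidistant fisheye: a pixel r from the principal point sees the ray r / f radians off the axis. A picture is of the moment at which its call begins. There is no depth.
- manip.hand_in(): hands the job in; it is judged then, once.
The state is a dict: "clock": time; "joint_pos": joint angles; "joint_velocities": joint speeds; "tau": joint torques, N m; "position": TCP position; "ee_rot": TCP orientation; "ft_force": force on the tool from outside, world axes, zero at the start; "torque": the same for the moment, N m; "grip_width": opening from 0.0 (shut) to 1.0 (fully open); "grasp_force": force on a finger pad.
Only numpy, scipy, OpenCV 4.12 (cv2) and the standard library are available. Lean on these libraries where they do the work, as an engineer would, in place of code of your own. Each camera call takes 0.05 s, during which the arm holds its last target. There are 200 camera calls.

TASK

A loose steel blank lies on top of the sprung stack in the blue magazine, its leading end just short of the leaf spring. With the fingertips on its top face, press the blank firmly down and, keeping it pressed down, slide it in under the leaf spring until it is fully home against the back stop, then let go so that the spring holds it there. Do not lift it or draw it out of the magazine, and leave the oil bottle, the roll of tape and the wrench undisturbed.

Things in the scene. Friction and masses are not known exactly. Their poses are not given: they have to be found in the camera images.
- magazine: Blue steel magazine for flat blanks, fixed on the bench by a dark base plate 216 x 104 x 10 mm. Origin: on the bench below the middle of the blank chamber; z up; x = the way a blank is slid in, within 50 degrees of the bench's +y. Chamber 150 mm long (x -75 to +75), 59 mm wide between side walls 68 mm high; front wall (x -75) only 44 mm high, so a blank can hang out over it.
- back_stop (a point): Middle of the top edge of the magazine's back wall, the stop for the blank's leading end: at x = +75 mm, y = 0 in the magazine's frame, 64 mm above the bench. Behind it a dark clamp block (x 84 to 108 mm, 48 mm wide, 78 mm high with its screws) carries the leaf spring.
- blank: The loose blank: bright steel plate 148 x 56 x 8 mm, about 0.5 kg, smooth (friction on steel near 0.12, under fingertips near 1), two dark holes at x = -55 and +55 mm. Origin: centre of its underside; x to the leading end, as the magazine's; z up. Starts flat on the stack, top face 70 mm above the bench, 34 to 49 mm short of home, tail hanging out in front. Home: origin at x = +1 mm in the magazine.
- stack (a joint): How far the stack of four like blanks on its sprung follower, which fills the chamber under the loose blank and moves as one guided piece, is pushed down: 0 m at rest (its top 62 mm above the bench), 0.013 m at its bottom stop; it springs back. With the loose blank on it a fingertip needs about 3 N to start it, 7 N at 4 mm, 13 N at 9 mm, 17 N at the bottom.
- leaf (a joint): Angle (rad) by which the leaf spring is lifted: 0 at rest, about 0.2 with a blank held under it. Dark blued strip 44 mm wide across the chamber's rear end, from the clamp block forward and down to a rounded heel, then up to its toe. The heel pushes on a blank with 2 N at first touch and 1.2 N more per mm of lift. Let go, the blank rises until the leaf holds it, about 5 mm below its start.
- toe (a point): Middle of the leaf spring's turned-up front end, at rest at x = 43 mm in the magazine, its lower side 65 mm above the bench (the heel: x = 55 mm, lower side 59 mm). Moves with the leaf. A blank not pressed down by at least 6 mm butts against it; pressed down by 9 to 13 mm (best near the bottom stop) it slides under. Fingers on the blank must stay in front of it.
- oil: Bystander: grey oil bottle with yellow label and red cap, 58 mm diameter, 150 mm tall, standing 0.1 to 0.16 m beyond the magazine's back stop. Origin: centre of its underside.
- tape: Bystander: roll of pale tape lying flat beside the magazine on its +y side, 100 mm outside diameter, 25 mm high. Origin: centre of its underside.
- wrench: Bystander: steel wrench 170 mm long lying flat beside the magazine on its -y side. Origin: on its underside, x along its length.

How it is judged:
By the outcome, as a careful person would: the job done as asked, in the order asked, and still so for the second after the job is handed in, with the robot touching nothing.
It also fails if it takes over 35 s, if anything falls off the work surface, if the arm or the gripper's body presses on something with over 40 N, if the wrist force passes 120 N, or if a joint passes its speed limit or range.

## Working session

There is one attempt and no reset: what is moved stays moved. The work goes in short steps, Python scripts to look and compute and a shell command to move; the robot and the scene stay as the last step left them, time stands still between calls to the robot, and variables do not carry over. Pictures are saved under pics/ and viewed, at most 10 in all, crops included, and the job is handed in when it is done.

```bash
mkdir -p pics; cat > h.py <<'E'
import numpy as np,cv2
from scipy.spatial.transform import Rotation as R
from workcell import readout,imaging,manip
def K(c): return np.array([[c['fx'],0,c['cx']],[0,c['fy'],c['cy']],[0,0,1.]])
def pix2plane(c,uv,z):
    Rm=R.from_rotvec(np.ravel(c['rvec'])).as_matrix();t=np.ravel(c['tvec'])
    C=-Rm.T@t; d=Rm.T@np.array([(uv[0]-c['cx'])/c['fx'],(uv[1]-c['cy'])/c['fy'],1])
    return C+d*(z-C[2])/d[2]
def proj(c,p): return cv2.projectPoints(np.array(p,float).reshape(-1,3),np.ravel(c['rvec']),np.ravel(c['tvec']),K(c),None)[0][:,0]
E
python3 - <<'E'
from h import *
import pickle
for n in ('top','scene'):
    c=imaging.camera(n);pickle.dump(c,open(n+'.pkl','wb'))
    cv2.imwrite(f'pics/{n}0.png',cv2.resize(c['color'][:,:,::-1],None,fx=1.56,fy=1.56,interpolation=cv2.INTER_CUBIC))
    Rm=R.from_rotvec(np.ravel(c['rvec'])).as_matrix();print(n,-Rm.T@np.ravel(c['tvec']),c['fx'],c['cx'],c['cy'])
o=readout.get_obs();print(o['clock'],o['position'],o['ee_rot'],o['ft_force'],R.from_quat(o['ee_rot']).as_matrix().round(3),o['grip_width'])
E
```

```text
top [0.49145831 0.10793149 0.96959718] 484.56665615757515 260.14395479240096 204.76428693563537
scene [ 0.73484441 -0.19219652  0.64505943] 348.3989273403386 256.0063001246364 194.46070828520683
0.1 [ 0.1719289  -0.60055308  0.24760058] [ 9.90296737e-01  1.38967466e-01 -9.72302296e-05 -6.37526369e-04] [ 0.48474036 -0.73237166  0.41632604] [[ 0.961  0.275 -0.   ]
 [ 0.275 -0.961  0.001]
 [-0.    -0.001 -1.   ]] 1.0052405208340232
```

View pics/top0.png

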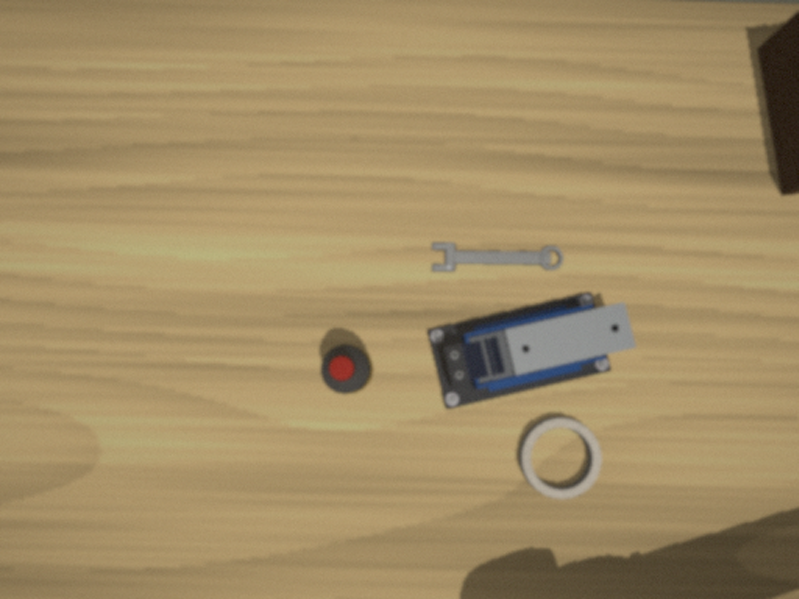

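View pics/scene0.png

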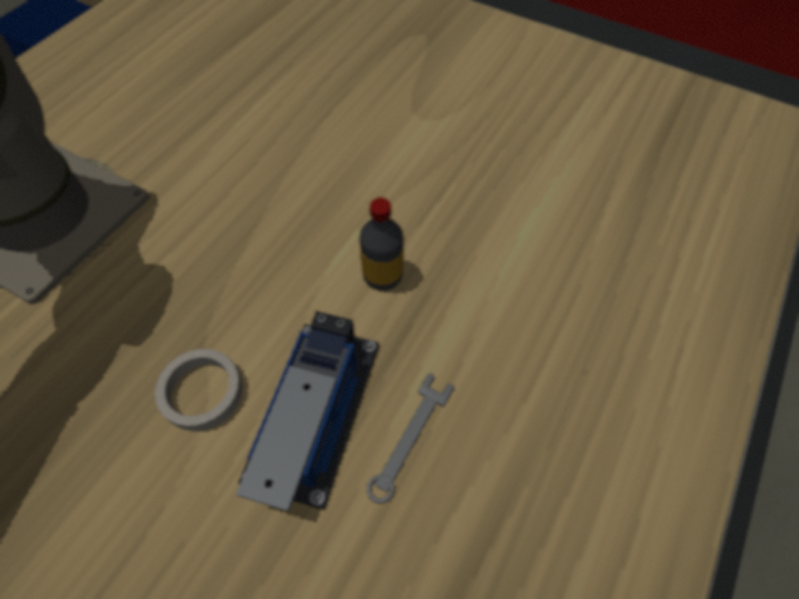

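Top view: magazine with its clamp at (455,365), blank holes near (526,349) leading and (615,328) tail, bottle (345,368), tape (560,457), wrench (500,257). The scene view agrees with this.

```bash
cat > m.py <<'E'
from h import *
import pickle
s=1.56
def hole(c,uv):
    g=cv2.cvtColor(c['color'],cv2.COLOR_RGB2GRAY).astype(float);u,v=np.round(np.array(uv)/s).astype(int)
    w=g[v-4:v+5,u-4:u+5];W=np.clip(np.median(w)-20-w,0,None);yy,xx=np.mgrid[v-4:v+5,u-4:u+5]
    return np.array([(W*xx).sum(),(W*yy).sum()])/W.sum()
H={}
for n,l,t in (('top',(526,349),(615,328)),('scene',(306,387),(268,483))):
    c=pickle.load(open(n+'.pkl','rb'))
    a,b=[pix2plane(c,hole(c,p),.07) for p in (l,t)]
    d=a-b;print(n,'lead',a.round(4),'tail',b.round(4),'dist',np.linalg.norm(d).round(4),'yaw',np.degrees(np.arctan2(d[1],d[0])).round(2),'mid',((a+b)/2).round(4))
c=pickle.load(open('top.pkl','rb'))
P=np.array([pix2plane(c,np.array(p)/s,.013) for p in ((436,335),(453,399),(602,365),(587,300))])
print(P.round(4));m=P.mean(0);d=P[:2].mean(0)-P[2:].mean(0);print('base mid',m,np.degrees(np.arctan2(d[1],d[0])),np.linalg.norm(d))
# blank outline
hsv=cv2.cvtColor(c['color'],cv2.COLOR_RGB2HSV);k=((hsv[...,1]<45)&(hsv[...,2]>110)).astype(np.uint8)
n,lab,st,ce=cv2.connectedComponentsWithStats(k);L=lab[int(340/s),int(570/s)];print(st[L])
r=cv2.minAreaRect(np.argwhere(lab==L)[:,::-1].astype(np.float32));print(r,[pix2plane(c,q,.07).round(4) for q in cv2.boxPoints(r)])
B=(hsv[...,0]>100)&(hsv[...,0]<130)&(hsv[...,1]>110);pts=np.argwhere(B)[:,::-1]
print(len(pts),cv2.minAreaRect(pts[pts[:,1]>150].astype(np.float32)))
im=c['color'][170:275,265:415,::-1];cv2.imwrite('pics/crop.png',cv2.resize(im,None,fx=5,fy=5,interpolation=cv2.INTER_CUBIC))
E
python3 m.py
```

```text
top lead [ 0.53  -0.042  0.07 ] tail [ 0.5572 -0.1486  0.07  ] dist 0.11 yaw 104.33 mid [ 0.5436 -0.0953  0.07  ]
scene lead [ 0.5309 -0.0412  0.07  ] tail [ 0.5581 -0.1478  0.07  ] dist 0.11 yaw 104.3 mid [ 0.5445 -0.0945  0.07  ]
[[ 0.5464  0.0617  0.013 ]
 [ 0.4662  0.0387  0.013 ]
 [ 0.5133 -0.1494  0.013 ]
 [ 0.5956 -0.13    0.013 ]]
base mid [ 0.53037265 -0.04474907  0.013     ] 104.23389902881232 0.1958362270119172
[ 324  194   83   47 2368]
((364.9016418457031, 216.58197021484375), (30.86305046081543, 79.36212921142578), 76.75948333740234) [array([ 0.5527, -0.016 ,  0.07  ]), array([ 0.5901, -0.1602,  0.07  ]), array([ 0.5342, -0.1735,  0.07  ]), array([ 0.4972, -0.0298,  0.07  ])]
657 ((341.37078857421875, 222.1067352294922), (42.79825973510742, 83.1230697631836), 77.00537872314453)
```

View pics/crop.png

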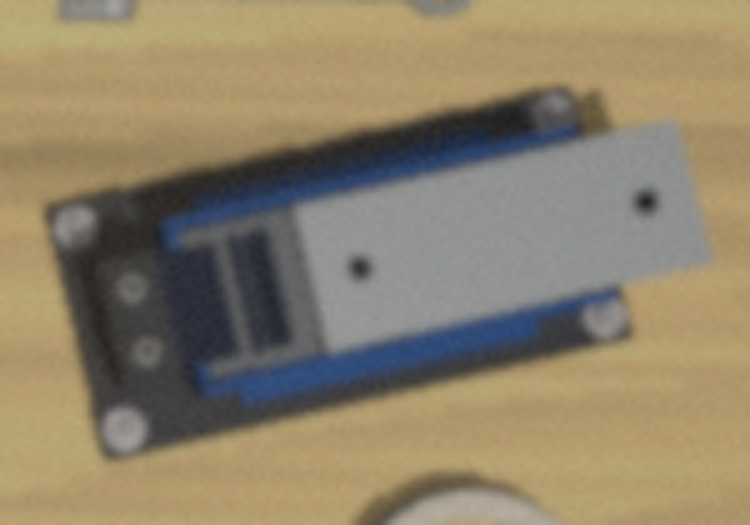

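Both views agree: blank mid (0.544,-0.095), hole distance 110 mm, yaw 104.3°. I'll approach with the fingers shut and the tool y axis along the slide direction.

```bash
python3 -m crank '[[0.075,-0.06,0,0.01],[0.15,-0.12,0,0.02],[0.23,-0.185,0,0.0275],[0.31,-0.25,0,0.0275],[0.39,-0.31,0,0.0275]]' -1 40
python3 -m crank '[[0.075,-0.06,0,0],[0.15,-0.12,0,0],[0.23,-0.185,0,0],[0.31,-0.25,0,0],[0.39,-0.31,0,0]]'
cat > w.py <<'E'
from h import *
import sys
o=readout.get_obs();M=R.from_quat(o['ee_rot']).as_matrix();p=np.array(o['position'])
u=np.array([-.2473,.9689,0]);mid=np.array([.544,-.095,.07]);tgt=mid+.015*u;tgt[2]=.087
print(round(o['clock'],2),'p',p.round(4),'toolydeg',np.degrees(np.arctan2(-M[1,1],-M[0,1])).round(2),'tilt',M[:,2].round(3),'f',np.round(o['ft_force'],1),'gw',round(o['grip_width'],3))
print('to target, fraction',(M.T@(tgt-p)/.4).round(4))
E
python3 w.py
```

```text
clock: 0.52
position: [0.2885, -0.4367, 0.248]
ee_rot: [0.992, 0.125, -0.0, -0.0]
ft_force: [0.3, -0.4, -0.3]
grip_width: 0.296
grasp_force: 0.0
clock: 0.93
position: [0.409, -0.2779, 0.2483]
ee_rot: [0.992, 0.125, -0.0, 0.0]
ft_force: [0.5, -1.5, -0.3]
grip_width: 0.002
grasp_force: 0.0
0.93 p [ 0.409  -0.2779  0.2483] toolydeg 104.33 tilt [-0. -0. -1.] f [ 0.5 -1.5 -0.3] gw 0.002
to target, fraction [ 0.4403 -0.3971  0.403 ]
```

```bash
python3 - <<'E'
from h import *
import pickle
c=pickle.load(open('top.pkl','rb'));u=np.array([-.2473,.9689,0]);v=np.array([-.9689,-.2473,0]);mid=np.array([.544,-.095,0])
for n,q,z in (('toe',(281,289),.066),('leadend',(312,281),.07),('tailend',(697,192),.07),('scrA',(132,288),.078),('scrB',(147,352),.078)):
    w=pix2plane(c,(265+q[0]/5,170+q[1]/5),z);print(n,w.round(4),'from blank mid x,y mm',(1e3*np.array([(w-mid)@u,(w-mid)@v])).round(1))
E
```

```text
toe [ 0.5208 -0.0141  0.066 ] from blank mid x,y mm [84.1  2.5]
leadend [ 0.5239 -0.025   0.07  ] from blank mid x,y mm [72.8  2.2]
tailend [ 0.5605 -0.1685  0.07  ] from blank mid x,y mm [-75.3   2.2]
scrA [0.5195 0.0424 0.078 ] from blank mid x,y mm [139.2 -10.3]
scrB [0.4961 0.0365 0.078 ] from blank mid x,y mm [139.2  13.8]
```

Travel home comes out at about 43 mm from both the toe and the clamp screws, within the stated 34–49. Moving above the press point next.

```bash
python3 -m crank '[[0.075,-0.065,0.01,0],[0.15,-0.135,0.03,0],[0.22,-0.2,0.06,0],[0.29,-0.26,0.1,0],[0.36,-0.325,0.15,0]]' >/dev/null
python3 -m crank '[[0.07,-0.06,0.05,0],[0.08,-0.072,0.1,0],[0.08,-0.072,0.16,0],[0.08,-0.072,0.2,0],[0.08,-0.072,0.2,0]]' >/dev/null
python3 w.py
python3 - <<'E'
from h import *
c=imaging.camera('scene');cv2.imwrite('pics/s1.png',cv2.resize(c['color'][170:340,110:260,::-1],None,fx=3.5,fy=3.5,interpolation=cv2.INTER_CUBIC))
E
```

```text
1.77 p [ 0.5366 -0.0832  0.1053] toolydeg 104.36 tilt [-0.006  0.001 -1.   ] f [-0.9 -0.2 -0.5] gw 0.002
to target, fraction [ 0.0109 -0.0042  0.0456]
```

View pics/s1.png

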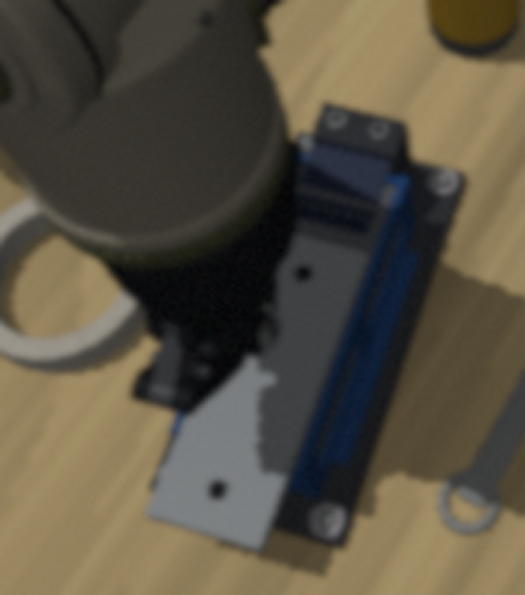

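The gripper hangs over the blank, with the leading hole at (303,273), toe line near (335,240) and tail hole at (218,490), all clear. Next I'll correct laterally and come down gently.

```bash
python3 -m crank '[[0.01,-0.004,0.01,0],[0.01,-0.004,0.02,0],[0.01,-0.004,0.03,0],[0.01,-0.004,0.036,0],[0.01,-0.004,0.036,0]]' >/dev/null; python3 w.py
python3 -m crank '[[0,0,0.004,0],[0,0,0.008,0],[0,0,0.012,0],[0,0,0.016,0],[0,0,0.016,0]]'>/dev/null; python3 w.py
```

```text
2.23 p [ 0.5422 -0.0813  0.0944] toolydeg 104.31 tilt [-0. -0. -1.] f [-0.1 -0.5 -0.2] gw -0.004
to target, fraction [-0.0041 -0.0032  0.0184]
2.65 p [ 0.5422 -0.0812  0.0879] toolydeg 104.32 tilt [-0. -0. -1.] f [-0.4 -0.1  0.1] gw 0.0
to target, fraction [-0.0042 -0.0029  0.0022]
```

```bash
python3 -m crank '[[-0.003,0,0.003,0],[-0.004,0,0.006,0],[-0.004,0,0.01,0],[-0.004,0,0.014,0],[-0.004,0,0.014,0]]'>/dev/null; python3 w.py
python3 -m crank '[[0,0,0.004,0],[0,0,0.008,0],[0,0,0.012,0],[0,0,0.016,0],[0,0,0.016,0]]'>/dev/null; python3 w.py
```

```text
3.07 p [ 0.5413 -0.0815  0.0831] toolydeg 104.32 tilt [ 0.001 -0.    -1.   ] f [-1.   0.7  8.6] gw -0.002
to target, fraction [-0.0018 -0.0032 -0.0098]
3.48 p [ 0.542  -0.0816  0.0775] toolydeg 104.33 tilt [ 0.003 -0.001 -1.   ] f [-1.6  0.  14.2] gw -0.001
to target, fraction [-0.0034 -0.0037 -0.0237]
```

```bash
python3 -m crank '[[0,0,0.004,0],[0,0,0.008,0],[0,0,0.012,0],[0,0,0.014,0],[0,0,0.014,0]]'>/dev/null; python3 w.py
python3 -m crank '[[0,0,0.003,0],[0,0,0.005,0],[0,0,0.005,0]]'>/dev/null; python3 w.py
```

```text
3.9 p [ 0.5434 -0.0817  0.074 ] toolydeg 104.33 tilt [ 0.005 -0.002 -1.   ] f [-4.3  0.4 27.4] gw -0.002
to target, fraction [-0.0065 -0.0047 -0.0326]
4.15 p [ 0.5435 -0.0817  0.0738] toolydeg 104.32 tilt [ 0.006 -0.002 -1.   ] f [-15.6   1.5  50.4] gw -0.002
to target, fraction [-0.0068 -0.0048 -0.033 ]
```

At the bottom stop. I'll ease the force to about 35 N and start sliding.

```bash
python3 -m crank '[[-0.002,0,-0.002,0],[-0.004,0,-0.003,0],[-0.004,0,-0.003,0]]'>/dev/null; python3 w.py
python3 -m crank '[[0,-0.006,0,0],[0,-0.012,0,0],[0,-0.018,0,0],[0,-0.024,0,0],[0,-0.03,0,0]]'>/dev/null; python3 w.py
```

```text
4.4 p [ 0.5432 -0.0818  0.074 ] toolydeg 104.34 tilt [ 0.009 -0.001 -1.   ] f [-0.5  0.2 29.4] gw -0.001
to target, fraction [-0.0059 -0.0049 -0.0325]
4.82 p [ 0.5405 -0.0714  0.074 ] toolydeg 104.28 tilt [ 0.009 -0.003 -1.   ] f [ 0.4 -3.8 27.5] gw -0.002
to target, fraction [-0.0057  0.022  -0.0325]
```

Drag is 3.8 N, about 0.12 × N, so the blank is moving with the fingertips. Continuing under the leaf.

```bash
python3 -m crank '[[0,-0.006,0.001,0],[0,-0.012,0.001,0],[0,-0.018,0.001,0],[0,-0.024,0.001,0],[0,-0.03,0.001,0]]'>/dev/null; python3 w.py
python3 -m crank '[[0,-0.005,0,0],[0,-0.01,0,0],[0,-0.015,0,0],[0,-0.02,0,0],[0,-0.025,0,0]]'>/dev/null; python3 w.py
```

```text
5.23 p [ 0.5377 -0.06    0.074 ] toolydeg 104.26 tilt [ 0.01  -0.003 -1.   ] f [-0.6 -4.  31.9] gw 0.001
to target, fraction [-0.0061  0.0513 -0.0323]
5.65 p [ 0.5352 -0.0503  0.0739] toolydeg 104.26 tilt [ 0.01  -0.003 -1.   ] f [-0.6 -3.9 32.5] gw -0.004
to target, fraction [-0.0059  0.0764 -0.0323]
```

```bash
python3 -m crank '[[0,-0.004,0,0],[0,-0.008,0,0],[0,-0.012,0,0],[0,-0.016,0,0],[0,-0.016,0,0]]'>/dev/null; python3 w.py
python3 -m crank '[[0,-0.002,0,0],[0,-0.004,0,0],[0,-0.006,0,0],[0,-0.008,0,0],[0,-0.008,0,0]]'>/dev/null; python3 w.py
```

```text
6.07 p [ 0.5335 -0.0438  0.0739] toolydeg 104.28 tilt [ 0.009 -0.003 -1.   ] f [-2.3 -2.4 33.4] gw -0.002
to target, fraction [-0.0059  0.0933 -0.0322]
6.48 p [ 0.5328 -0.0409  0.074 ] toolydeg 104.27 tilt [ 0.01  -0.003 -1.   ] f [-2.2 -2.7 33.4] gw -0.001
to target, fraction [-0.0059  0.1007 -0.0321]
```

```bash
python3 -m crank '[[0,-0.002,0,0],[0,-0.004,0,0],[0,-0.005,0,0],[0,-0.005,0,0]]'>/dev/null; python3 w.py
python3 -m crank '[[0,-0.002,0,0],[0,-0.004,0,0],[0,-0.005,0,0],[0,-0.005,0,0]]'>/dev/null; python3 w.py
```

```text
6.82 p [ 0.5323 -0.039   0.0739] toolydeg 104.27 tilt [ 0.009 -0.003 -1.   ] f [-1.8 -4.5 33.8] gw -0.0
to target, fraction [-0.0059  0.1056 -0.0322]
7.15 p [ 0.5321 -0.0383  0.074 ] toolydeg 104.21 tilt [ 0.01  -0.004 -1.   ] f [ 0.3 -8.2 31.2] gw 0.002
to target, fraction [-0.0057  0.1075 -0.032 ]
```

Travel is 44.8 mm and the force is rising, so the blank is meeting the stop. I'll push a bit more to confirm and take a picture.

```bash
python3 -m crank '[[0,-0.002,0,0],[0,-0.004,0,0],[0,-0.004,0,0],[0,-0.004,0,0]]'>/dev/null; python3 w.py
python3 - <<'E'
from h import *
c=imaging.camera('scene');cv2.imwrite('pics/s2.png',cv2.resize(c['color'][180:340,120:260,::-1],None,fx=3.7,fy=3.7,interpolation=cv2.INTER_CUBIC))
E
```

```text
7.48 p [ 0.532  -0.0382  0.074 ] toolydeg 104.15 tilt [ 0.011 -0.005 -1.   ] f [  2.1 -12.3  30.4] gw -0.001
to target, fraction [-0.0055  0.1078 -0.0318]
```

View pics/s2.png

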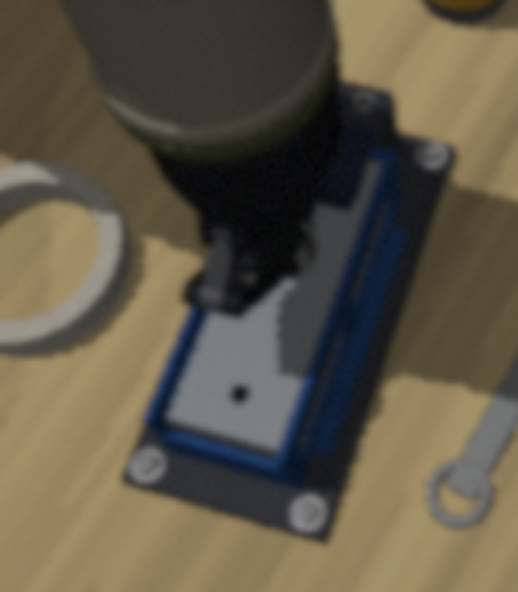

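The blank sits inside the front wall, tail hole at (238,394), tail end just inside the wall at (225,440). The TCP no longer advances as the force climbs. Now a straight lift off.

```bash
python3 -m crank '[[0,0,-0.006,0],[0,0,-0.012,0],[0,0,-0.018,0],[0,0,-0.024,0],[0,0,-0.03,0]]'>/dev/null; python3 w.py
python3 -m crank '[[0,0,-0.01,0],[0,0,-0.03,0],[0,0,-0.08,0],[0,0,-0.15,0],[0,0,-0.2,0]]'>/dev/null; python3 w.py
python3 -m crank '[[0,0.08,-0.03,0],[0,0.16,-0.05,0],[0,0.25,-0.05,0],[0,0.34,-0.05,0],[0,0.42,-0.05,0]]'>/dev/null
python3 -m crank '[[0,0.08,0,0],[0,0.16,0,0],[0,0.2,0,0],[0,0.2,0,0]]'>/dev/null;python3 w.py
python3 - <<'E'
from h import *
for n,a in (('scene',(180,340,120,260)),('top',(170,275,265,415))):
    c=imaging.camera(n);cv2.imwrite(f'pics/{n}3.png',cv2.resize(c['color'][a[0]:a[1],a[2]:a[3],::-1],None,fx=3.7,fy=3.7,interpolation=cv2.INTER_CUBIC))
    import pickle;pickle.dump(c,open(n+'3.pkl','wb'))
E
```

```text
7.95 p [ 0.5275 -0.0347  0.0819] toolydeg 104.29 tilt [ 0.001 -0.    -1.   ] f [ 0.2  0.8 -0.3] gw -0.002
to target, fraction [ 0.0028  0.1187 -0.0127]
8.37 p [ 0.527  -0.0337  0.1633] toolydeg 104.37 tilt [-0.  0. -1.] f [1.2 0.3 0.4] gw -0.003
to target, fraction [0.0033 0.1215 0.1906]
9.12 p [ 0.5876 -0.2791  0.1807] toolydeg 104.03 tilt [-0.001 -0.001 -1.   ] f [ 0.3 -0.9  1.2] gw 0.002
to target, fraction [ 0.006  -0.5106  0.2341]
```

View pics/scene3.png

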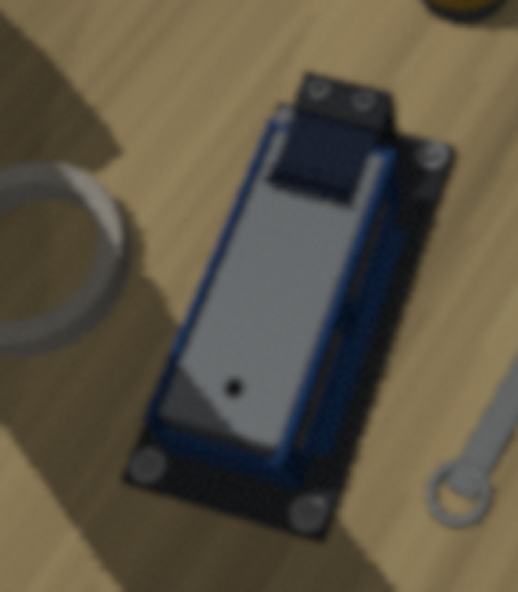

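View pics/top3.png

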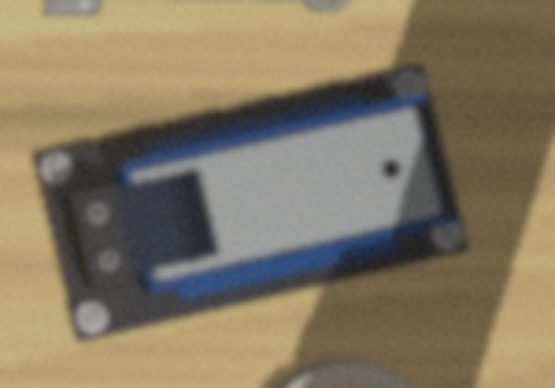

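The leaf lies over the blank's leading end, (165,215) in the top crop. The tail hole is at (392,168) there and (234,387) in the scene crop. I'll measure the final travel from these.

```bash
python3 - <<'E'
from h import *
import pickle
u=np.array([-.2473,.9689,0])
for n,q,t0 in (('top',(265+392/3.7,170+168/3.7),[.5572,-.1486,0]),('scene',(120+234/3.7,180+387/3.7),[.5581,-.1478,0])):
    c=pickle.load(open(n+'3.pkl','rb'));g=cv2.cvtColor(c['color'],cv2.COLOR_RGB2GRAY).astype(float);U,V=np.round(q).astype(int)
    w=g[V-3:V+4,U-3:U+4];W=np.clip(np.median(w)-20-w,0,None);yy,xx=np.mgrid[V-3:V+4,U-3:U+4];h=((W*xx).sum()/W.sum(),(W*yy).sum()/W.sum())
    for uv in (q,h):
        p=pix2plane(c,uv,.065);print(n,np.round(uv,1),p.round(4),'travel',((p-t0)@u*1e3).round(1))
E
```

```text
top [370.9 215.4] [ 0.5462 -0.1072  0.065 ] travel 42.8
top [370.3 215.2] [ 0.5466 -0.106   0.065 ] travel 43.9
scene [183.2 284.6] [ 0.5485 -0.1051  0.065 ] travel 43.7
scene [182.8 284.4] [ 0.5476 -0.1053  0.065 ] travel 43.8
```

```bash
python3 -c "
from workcell import manip
print(manip.hand_in())"
```

```text
the job is handed in; nothing more can be done
None
```

The blank was pressed to the bottom stop, slid about 44 mm under the leaf spring until it stalled against the back stop, and let go; pictures show it held under the leaf, the oil bottle, tape and wrench were not touched, and the job is handed in (about 9 s on the clock; no verdict was returned).

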